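# Fit the gauging guard and push its tongue home in the interlock switch

### The arm

A 6-joint arm with a two-finger parallel gripper is mounted at the origin on the work surface. World frame = base frame: x ahead of the robot, y to its left, z up, the work surface at z = 0. Lengths are in m, angles in degrees, forces in N, time in s.
With the tool pointing down it reaches from about 0.375 to 0.9 m from the base axis. Payload 3.1 kg.
Tool frame: the origin (TCP) lies at the very end of the fingers, on their centre line; the grasp point (between the pads) lies grip_point_offset behind it (grip_point_offset is the distance from the TCP to the grasp point, in m); z points along the fingers, y is the line along which they close (so a half turn about z gives the same grasp; the last joint's range is limited). The gripper opens to 87 mm and grips with 3 to 60 N. Pads are 19 mm wide; open, the fingers measure 117 mm over their backs; the gripper's body (75 mm by 190 mm) begins 51 mm behind the grasp point.
Start: joints at [54.574, 30.224, 82.088, -0, 67.689, -10.227], TCP at [0.266, 0.566, 0.183] pointing down, gripper open.
Joint ranges: [-176.69, 176.69], [-43.24, 126.21], [12.49, 139.97], [-82, 262], [0, 151.66], [-163.58, 163.58]. Speed limits (degrees/s): [159.86, 159.86, 180, 180, 180, 180].

### API

Orientations are given as a 3x3 rotation matrix whose columns are the frame's x, y, z axes.
In Python, from rig import * gives the robot as it stands.
- The arm moves only by the tool move_arm, never from a script. Its argument "increments" is a list of rows, each a list of 3 entries, a list of its own where there are three numbers: the shift along the tool's x, y, z in units of 30 mm (1.0 is 30 mm), then the turn, a rotation vector about the tool's x, y, z in units of 120 degrees (1.0 is 120 degrees), then the closure, from 0 (fully open) to 1 (shut). A call has 1 to 20 rows; each row shifts and turns the commanded pose from where the row before left it, along the tool's axes as they then stand; what a row does not reach is not made up. A row lasts 1/12 s, in which the tool goes at most 41.7 mm and 7.16 degrees, less where a joint would pass 70% of its speed; a pose out of reach is approached as far as the arm can. A call with a number of a shift or a turn outside -1 to 1 is refused whole. A call with a gripper value outside its range is refused whole. The fingers move at their own pace and stop on an object; the grip force is fixed at half the most. Time passes only in rows, so rows that do not move let the fingers close. It gives the time, the measured TCP pose, the force, the opening and the grip force at its end, in the units of the state.
- read_state(): the state, without advancing time (a new reading comes with each control period).
- capture(name): name is "scene" or "top"; returns a dict with "img" (400x640x3 uint8, red, green, blue), "mtx" (3x3 intrinsics, pixels), "eye" and "rotation" of the camera in the world. Camera axes: x right, y down, z forward; pixel columns grow to the right and rows downward; lengths in m; the calibration is good to about 2 mm. A picture is of the moment at which its call begins. There is no depth.
- hand_in(): hands the job in; it is judged then, once.
Trained networks look in a picture, given as the dict that the camera call returned (one of the last four; its "shot" number tells which), for a name from the list of things; names that differ only in an ending like _2 or _b are one class to them, and where a whole thing is asked for, a point or a joint stands for the part that bears it (a point fixed in the world has none). Each returns a list of dicts, best first, with "confidence" (0 to 1); they miss things now and then, are a little off and sometimes report something else, mostly with a low value. They report only what shows in the picture. A call takes as long as a camera call. They do not tell look-alikes from the thing itself.
- search_frame(picture, label): "extent" ([left, top, right, bottom] as shares, 0 to 1, of the picture: columns of its width, rows of its height, round what is visible of it).
- pinpoint(picture, label): "xy" ([column, row] as shares, 0 to 1, of the picture: columns of its width, rows of its height: a listed point, or the origin of a listed thing).
The state is a dict: "time_s": time; "joint_positions": joint angles; "qvel": joint speeds; "tau": joint torques, N m; "position": TCP position; "tcp_rot": TCP orientation; "force": force on the tool from outside, world axes, zero at the start; "moment": the same for the moment, N m; "opening": opening from 0.0 (shut) to 1.0 (fully open); "grasp_force": force on a finger pad.
Only numpy, scipy, OpenCV 4.12 (cv2) and the standard library are available. Lean on these libraries where they do the work, as an engineer would, in place of code of your own. Each camera call takes 0.05 s, during which the arm holds its last target. There are 200 camera calls.

### The job

Take the clear guard out of its parking stand by its black grip and fit it on the rotary gauging unit: its steel tongue goes straight down into the slot of the interlock switch at the unit's front and is pressed in until the guard's shoulder sits flush on the switch. The switch may be clamped up to a centimetre nearer or farther than its nominal place, so feel for the slot; press firmly but never ram it, leave the guard standing upright in the switch, and leave the gauges and the case around it as they are.

Things in the scene. Friction and masses are not known exactly. Their poses are not given: they have to be found in the camera images.
- guard: Loose guard, about 0.22 kg, upright in the stand at the start. Origin: centre of the underside (seating face) of its aluminium shoulder, 30 (x) x 70 (y) x 12 mm; z up, x through the thickness, y along the width; may be fitted either way round. Above the shoulder a clear panel 5 (x) x 110 (y) mm up to z = 73 mm, its two side strips 7 mm thick.
- guard_grip (a point): Centre of the guard's black grip bar, 87 mm above the guard's origin: 16 (x) x 64 (y) x 30 mm, from z = 72 to 102 mm, the top of the guard. Pinch it from above across x. Axes as the guard.
- tongue_tip (a point): Centre of the lower end of the guard's flat steel tongue, 28 mm below the guard's origin. The tongue is 4 (x) x 24 (y) mm and 28 mm long, hanging from the shoulder. Axes as the guard.
- stand: Fixed aluminium parking block 80 (x) x 90 (y) x 45 mm high with a roomy slot 14 (x) x 44 (y) mm; origin at the centre of its underside. The guard's shoulder rests on its top, the tongue hanging in the slot; lift the guard more than 30 mm to clear it.
- machine: Fixed rotary gauging unit, origin at the centre of its underside, z up, front along its -x. Plinth 300 (x) x 280 (y) x 20 mm; behind the switch a white body 55 mm high (x = -25 to 145 mm) with a turntable and a turned part up to 107 mm high at x = 60 mm, and a gauge column 190 mm high at x = 105, y = 105 mm with a dial on an arm.
- switch_foot (a point): Nominal centre of the foot of the grey interlock switch, a block 40 (x) x 60 (y) x 55 mm standing on the plinth, at x = -100, y = 0 mm on the machine, axes as the machine. The switch is clamped on rails along the machine's x: it really stands up to 9 mm from here towards -x or +x (exact in y, yaw and height). Its own position is not reported; it does not give way.
- switch_mark (a point): Nominal centre of the slot mouth, in the flat top of the switch, 55 mm above switch_foot; the true slot is off along x just as the switch is. Slot 5.5 (x) x 27 (y) mm, vertical, with a black lead-in along its two long sides (mouth 7.5 mm wide in x, narrowing over 2 mm). The tongue slides in freely for 16 mm, then meets the cam. Axes as the machine.
- cam (a joint): Travel (m) of the black cam inside the slot: 0 untouched, about 0.012 with the shoulder flush on the switch, 0.016 its stop. It is stiff: it takes about 8 N to push down (more than the guard's weight), has no spring and stays where it is pushed.
- ring_gauge: Bystander: loose steel ring, 64 mm outside, 36 mm hole, 18 mm high; origin at its underside.
- gauge_case: Bystander: loose wooden case 110 x 70 x 32 mm; origin at the centre of its underside.
- plug_gauge: Bystander: loose steel plug gauge standing upright, 32 mm wide at the foot, 65 mm high; origin at the centre of its underside.
Not all that is in view belongs to the job. There is more than one size of the guard; the job needs the smallest.

How it is judged:
By the outcome, as a careful person would: the job done as asked, in the order asked, and still so for the second after the job is handed in, with the robot touching nothing.
It also fails if it takes over 56 s, if anything falls off the work surface, if the arm or the gripper's body presses on something with over 40 N, if the wrist force passes 120 N, or if a joint passes its speed limit or range.

## Working session

There is one attempt and no reset: what is moved stays moved. The work goes in short steps, Python scripts to look and compute and a tool call to move; the robot and the scene stay as the last step left them, time stands still between calls to the robot, and variables do not carry over. Pictures are saved under pics/ and viewed, at most 10 in all, crops included, and the job is handed in when it is done.

Besides the shell and the picture viewer there is one more tool, called after ">>>" in YAML: its name, and indented under it one key for each argument. move_arm: Moves the arm, as the interface text tells. Its arguments: {"type":"object","properties":{"increments":{"type":"array"}},"required":["increments"]}

```bash
mkdir -p pics; ls; cat > h.py <<'E'
from rig import *
import numpy as np, cv2, json
def px(c,s): return np.array([s[0]*640,s[1]*400])
def ray(c,p):
    d=np.linalg.inv(c["mtx"])@np.array([p[0],p[1],1.]); return np.array(c["eye"]), np.array(c["rotation"])@d
def onz(c,p,z):
    o,d=ray(c,p); return o+d*(z-o[2])/d[2]
def proj(c,X):
    q=np.array(c["mtx"])@(np.array(c["rotation"]).T@(np.array(X)-np.array(c["eye"]))); return q[:2]/q[2]
E
cat > a.py <<'E'
from h import *
cs={n:capture(n) for n in("scene","top")}
for n,c in cs.items():
    cv2.imwrite(f"pics/{n}0.png",c["img"][:,:,::-1]); print(n,np.round(c["eye"],3),np.round(c["rotation"],3).tolist(),np.round(c["mtx"],1).tolist())
    for l in["guard","guard_grip","stand","machine","switch_foot","switch_mark","tongue_tip","ring_gauge","gauge_case","plug_gauge"]:
        print(l,[(np.round(px(c,r["xy"]),1).tolist(),round(r["confidence"],2)) for r in pinpoint(c,l)[:4]])
print(read_state())
E
python3 a.py
```

```text
pics
scene [ 0.774 -0.367  0.78 ] [[0.857, 0.402, -0.322], [0.515, -0.688, 0.511], [-0.016, -0.604, -0.797]] [[367.5, 0.0, 319.6], [0.0, 367.5, 195.3], [0.0, 0.0, 1.0]]
guard [([307.1, 133.4], 0.89), ([362.2, 149.9], 0.86), ([423.2, 124.2], 0.72), ([184.8, 317.9], 0.63)]
guard_grip [([363.3, 118.9], 0.91), ([304.8, 97.8], 0.79)]
stand [([359.5, 158.5], 0.67)]
machine [([345.9, 324.2], 0.82)]
switch_foot [([307.6, 296.7], 0.68), ([184.8, 318.4], 0.46), ([306.6, 285.9], 0.25)]
switch_mark []
tongue_tip [([359.8, 155.1], 0.87), ([419.4, 142.2], 0.69), ([308.1, 143.8], 0.66), ([420.5, 191.8], 0.21)]
ring_gauge [([272.2, 219.2], 0.69), ([366.9, 126.1], 0.65)]
gauge_case [([420.9, 191.8], 0.96)]
plug_gauge [([185.8, 318.4], 0.84)]
top [0.369 0.079 1.368] [[0.015, -0.994, 0.104], [-1.0, -0.014, 0.01], [-0.009, -0.104, -0.994]] [[470.0, 0.0, 322.5], [0.0, 470.0, 197.0], [0.0, 0.0, 1.0]]
guard [([248.4, 262.0], 0.79), ([245.1, 208.2], 0.75), ([192.1, 161.2], 0.64)]
guard_grip [([240.6, 266.4], 0.85), ([180.7, 152.9], 0.67), ([237.6, 200.7], 0.56)]
stand [([248.6, 203.6], 0.71), ([262.2, 137.8
[... 430 characters left out ...]
.35462550e-03,
        6.76902559e+01, -1.02280098e+01]), 'qvel': array([-0.03696227,  0.14230729, -0.02839858, -0.03227462,  0.00570064,
       -0.06588567]), 'tau': array([ 8.34446564e-04, -4.40025508e+01, -1.76988620e+01,  6.34578872e-02,
        5.04727475e-02, -1.41304116e-05]), 'position': array([0.26606798, 0.56551983, 0.18325339]), 'tcp_rot': array([[-9.04847355e-01,  4.25736144e-01,  1.48736456e-05],
       [ 4.25736143e-01,  9.04847355e-01, -1.68254936e-05],
       [-2.06215996e-05, -8.89225489e-06, -1.00000000e+00]]), 'force': array([-0.10444404,  1.16954292,  0.56578927]), 'moment': array([-0.04747995, -0.01315351, -0.06156091]), 'grasp_force': 0.0, 'opening': 1.0004111900622206}
```

View pictures.

```bash
python3 - <<'E'
import cv2
a=cv2.imread("pics/scene0.png");b=cv2.imread("pics/top0.png")
cv2.imwrite("pics/scene0b.png",cv2.resize(a[60:380,130:530],None,fx=1.9,fy=1.8,interpolation=cv2.INTER_CUBIC))
cv2.imwrite("pics/top0b.png",cv2.resize(b[80:300,140:520],None,fx=2,fy=2,interpolation=cv2.INTER_CUBIC))
E
```

```text
(no output)
```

View pics/scene0b.png

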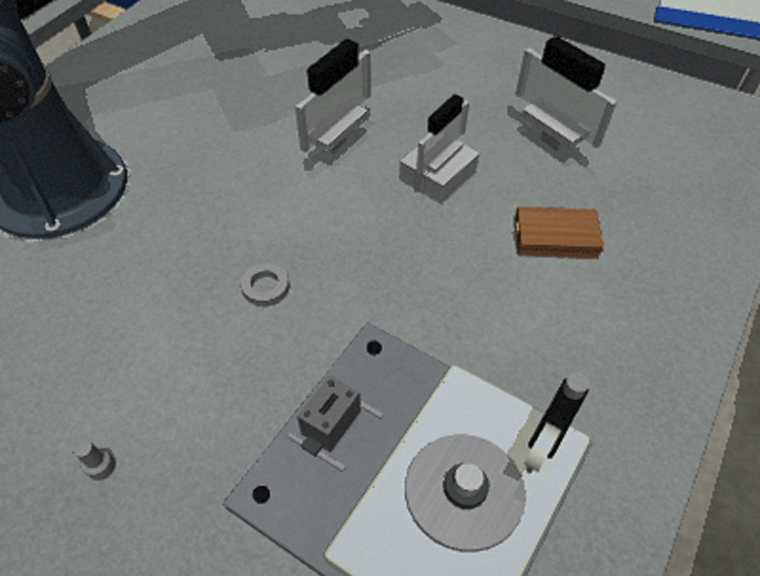

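View pics/top0b.png

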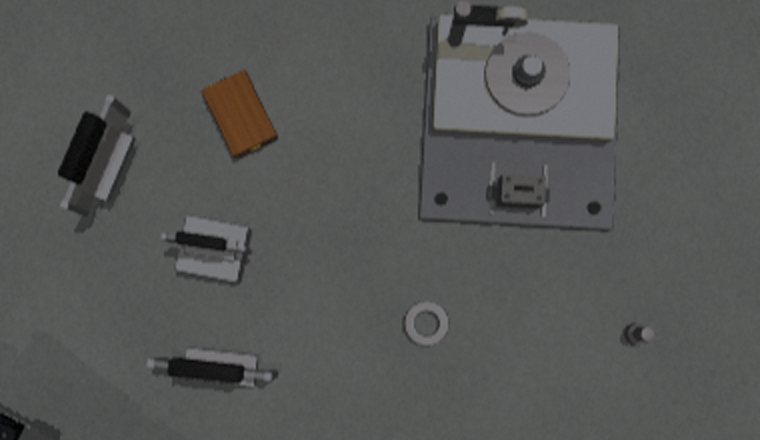

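The job guard (smallest) stands in the stand at top px ≈(240,201) / scene px ≈(363,119). The switch is at top px ≈(401,174), with a dark slot, and the machine front faces the robot. Next I measure the grip, slot and machine edges.

```bash
cat >> h.py <<'E'
def edge(img,p,q,w=4,n=60):
    g=img.astype(np.float32).mean(2); p=np.array(p,float);q=np.array(q,float)
    t=(q-p)/np.linalg.norm(q-p); nn=np.array([-t[1],t[0]]); s=np.arange(-w,w+.01,.25); P=[]
    for a in np.linspace(.06,.94,n):
        X=(p+a*(q-p))[None]+s[:,None]*nn
        v=cv2.remap(g,X[:,0].astype(np.float32)[None],X[:,1].astype(np.float32)[None],cv2.INTER_LINEAR)[0]
        d=np.abs(cv2.GaussianBlur(np.gradient(v)[None].astype(np.float32),(7,1),1.2)[0]); i=d.argmax(); P.append(X[i])
    vx,vy,x,y=cv2.fitLine(np.array(P,np.float32),cv2.DIST_HUBER,0,.01,.01).ravel(); 
    return np.array([x,y]),np.array([vx,vy])
def yaw2(c,l,z):
    A=onz(c,l[0]-l[1]*20,z);B=onz(c,l[0]+l[1]*20,z); return np.degrees(np.arctan2(B[1]-A[1],B[0]-A[0])),A,B
def blob(c,box,th):
    x0,y0,x1,y1=box; k=4
    g=cv2.resize(c["img"][y0:y1,x0:x1].mean(2).astype(np.float32),None,fx=k,fy=k,interpolation=cv2.INTER_CUBIC)
    m=(g<th).astype(np.uint8); n,lab,st,ce=cv2.connectedComponentsWithStats(m)
    i=1+st[1:,4].argmax(); pts=np.argwhere(lab==i)[:,::-1].astype(np.float32)
    pts=(pts+.5)/k-.5+[x0,y0]; r=cv2.minAreaRect(pts.astype(np.float32)); return pts.mean(0),r,st[i,4]/k/k
E
python3 - <<'E'
from h import *
T=capture("top");S=capture("scene")
o=lambda a:np.array(a)/2+[140,80]; s=lambda a:np.array(a)/[1.9,1.8]+[130,60]
for n,a,b,z in [("front",(419,219),(612,229),.02),("left",(419,219),(428,60),.02),("bodyfront",(434,127),(615,139),.075)]:
    l=edge(T["img"],o(a),o(b)); y,A,B=yaw2(T,l,z); print("T",n,round(y,2),A.round(4),B.round(4))
for n,a,b,z in [("front",(226,504),(367,323),.02),("left",(367,323),(445,366),.02),("bodyfront",(327,555),(453,366),.075)]:
    l=edge(S["img"],s(a),s(b)); y,A,B=yaw2(S,l,z); print("S",n,round(y,2),A.round(4),B.round(4))
for n,c,g,sl in(("T",T,(222,190,262,212),(394,168,408,180)),("S",S,(345,105,382,140),(294,275,314,297))):
    im=c["img"]
    print(n,"grip",blob(c,g,40)); 
    print(n,"slot"); print(im[sl[1]:sl[3],sl[0]:sl[2]].mean(2).astype(int))
E
```

```text
T front -91.63 [ 0.5287 -0.0804  0.02  ] [ 0.5254 -0.1954  0.02  ]
T left -7.69 [0.5931 0.0129 0.02  ] [ 0.7104 -0.0029  0.02  ]
T bodyfront -92.58 [ 0.6524 -0.0667  0.075 ] [ 0.6474 -0.178   0.075 ]
S front 87.45 [ 0.5303 -0.1801  0.02  ] [ 0.5342 -0.0926  0.02  ]
S left -2.55 [0.5514 0.0136 0.02  ] [0.646  0.0094 0.02  ]
S bodyfront 87.43 [ 0.6608 -0.1876  0.075 ] [ 0.6643 -0.1094  0.075 ]
T grip (array([239.93285398, 200.23196903]), ((239.92190551757812, 200.2845916748047), (25.851242065429688, 6.182127475738525), 9.819300651550293), np.float64(141.25))
T slot
[[66 74 83 81 81 81 82 81 83 82 83 82 81 83]
 [55 72 82 82 82 83 81 82 83 82 83 82 81 81]
 [64 78 81 83 81 82 82 82 81 82 81 81 82 82]
 [76 82 83 84 82 83 82 81 82 81 81 82 82 83]
 [81 83 82 67 64 64 64 69 68 68 74 74 76 82]
 [82 83 82 38 36 33 31 40 43 42 51 51 54 81]
 [83 80 82 34 31 33 33 37 34 32 33 31 41 81]
 [81 82 83 63 61 62 64 55 52 51 52 60 48 81]
 [76 82 83 82 84 83 83 74 75 73 76 83 69 81]
 [62 82 81 82 84 82 81 83 82 83 82 83 82 83]
 [58 82 82 82 82 81 83 82 84 83 81 83 82 82]
 [75 83 83 83 82 82 83 83 82 83 82 
[... 1356 characters left out ...]
 104  88
   48  44]
 [103 103 105 105  82  55  36  64 104 102 103 105 103 106 105 104 105  56
   44  42]
 [106 103 103 107 107  93  73 104 105 104 102 103 102 102 103 104  74  46
   46  45]
 [103 103 103 102 102 105 105 105 104 103 104 103 102 104 106  89  43  42
   45  44]
 [106 102 102 103 103 105 104 104 107 103 103 104 105 109 105  56  44  46
   44  45]
 [102 104 105 103 104 105 100 103  99 102 104 103 104 102  74  45  43  39
   45  44]
 [106 105 103 102 105 104  83  80  85 105 105 105 105  86  46  45  42  45
   43  42]
 [103 105 103 103 106  90  69  65  63 100 107 105  89  45  44  44  42  45
   45  44]
 [ 84 100 103 103 105  77  63  60  67  95 108 107  62  43  45  46  48  44
   40  42]]
```

```bash
cat >> h.py <<'E'
from scipy.optimize import least_squares
def dark(c,box,hi,lo):
    x0,y0,x1,y1=box; g=c["img"][y0:y1,x0:x1].astype(np.float32).mean(2); w=np.clip((hi-g)/(hi-lo),0,1); w[w<.15]=0
    m=cv2.moments(w); return mom(m)+np.array([x0,y0,0,0])
def mom(m): return np.array([m["m10"]/m["m00"],m["m01"]/m["m00"],.5*np.arctan2(2*m["mu11"],m["mu20"]-m["mu02"]),m["m00"]])
def boxhull(c,x,y,yaw,zs,sx,sy):
    a=np.radians(yaw);R=np.array([[np.cos(a),-np.sin(a)],[np.sin(a),np.cos(a)]])
    P=[proj(c,[*(np.array([x,y])+R@[i*sx/2,j*sy/2]),z]) for i in(-1,1) for j in(-1,1) for z in zs]
    h=cv2.convexHull(np.array(P,np.float32)*64).astype(np.float32); h2=h/64
    return mom(cv2.moments(h2))
def fitbox(obs,x0,zs,sx,sy):
    def f(p):
        r=[]
        for c,o in obs:
            m=boxhull(c,*p[:2],p[2]*100,zs,sx,sy); d=m-o; d[2]=(d[2]+np.pi/2)%np.pi-np.pi/2; r+= [d[0],d[1],d[2]*10]
        return r
    s=least_squares(f,[x0[0],x0[1],x0[2]/100],x_scale=[.01,.01,.01],diff_step=1e-4); return s.x*[1,1,100],np.round(s.fun,2)
E
python3 - <<'E'
from h import *
T=capture("top");S=capture("scene")
mT=dark(T,(395,170,408,178),80,33); mS=dark(S,(297,278,310,291),100,38)
print(mT,mS)
for c,m in((T,mT),(S,mS)): print("slot",onz(c,m[:2],.075).round(4))
print("slot fit",fitbox([(T,mT),(S,mS)],(.6,-.1,-2.5),(.075,),.0075,.027), boxhull(T,.58,-.1,-2.5,(.075,),.0075,.027)[3])
gT=blob(T,(222,190,262,212),40);gS=blob(S,(345,105,382,140),40)
def full(c,box,th):
    b=blob(c,box,th); x0,y0,x1,y1=box;k=8
    g=cv2.resize(c["img"][y0:y1,x0:x1].mean(2).astype(np.float32),None,fx=k,fy=k,interpolation=cv2.INTER_LINEAR)
    n,lab,st,ce=cv2.connectedComponentsWithStats((g<th).astype(np.uint8)); i=1+st[1:,4].argmax()
    m=mom(cv2.moments((lab==i).astype(np.uint8),True)); m[:2]=(m[:2]+.5)/k-.5+[x0,y0]; m[3]/=k*k; return m
for th in(40,55):
    gT=full(T,(222,190,262,212),th);gS=full(S,(345,105,382,140),th); print(th,gT,gS)
    for ob in([(T,gT)],[(S,gS)],[(T,gT),(S,gS)]): r=fitbox(ob,(.35,.28,-8),(.117,.147),.016,.064);print("grip",r[0].round(4),r[1])
print([boxhull(c,*r[0],(.117,.147),.016,.064)[3] for c in(T,S)], read_state()["time_s"])
E
```

```text
[4.01319839e+02 1.73726960e+02 8.24635907e-02 2.47021279e+01] [302.41022015 284.05286708  -0.92718887  45.66128996]
slot [ 0.573  -0.1256  0.075 ]
slot [ 0.5759 -0.1272  0.075 ]
slot fit (array([ 0.5748598 , -0.12648434, -3.22247777]), array([ 0.31, -0.66, -0.13, -0.3 , -0.47,  0.05])) 25.980358625063673
40 [2.39927101e+02 2.00236223e+02 1.60061002e-01 1.37296875e+02] [363.89015196 123.18087497  -0.84412303 200.765625  ]
grip [ 0.4873  0.3096 -8.0533] [-0.  0.  0.]
grip [ 0.4908  0.3078 -8.3959] [-0.  0. -0.]
grip [ 0.4888  0.3092 -8.1701] [ 0.16 -0.59  0.02 -0.43 -0.58 -0.04]
55 [2.39722938e+02 2.00293572e+02 1.55375889e-01 1.61593750e+02] [363.87870867 123.1986397   -0.84660563 214.078125  ]
grip [ 0.4871  0.3101 -7.7813] [ 0.  0. -0.]
grip [ 0.4908  0.3077 -8.2683] [ 0. -0.  0.]
grip [ 0.4887  0.3095 -7.9699] [ 0.23 -0.6   0.03 -0.4  -0.69 -0.05]
[np.float64(177.87751994712744), np.float64(262.4718370414339)] 1.3
```

```bash
cat > go.py <<'E'
# go.py x y z tool_y_angle : units to go from the measured pose
import sys; from h import *
from scipy.spatial.transform import Rotation as Ro
x,y,z,a=map(float,sys.argv[1:5]); s=read_state(); R=np.array(s["tcp_rot"]); p=np.array(s["position"])
ar=np.radians(a); yy=np.array([np.cos(ar),np.sin(ar),0]); zz=np.array([0,0,-1.]); G=np.c_[np.cross(yy,zz),yy,zz]
rv=Ro.from_matrix(R.T@G).as_rotvec()
print("t",round(s["time_s"],2),"p",p.round(4),"yang",np.degrees(np.arctan2(R[1,1],R[0,1])).round(2),"shift",(R.T@(np.array([x,y,z])-p)/.03).round(3),"after turn",(G.T@(np.array([x,y,z])-p)/.03).round(3),"turn",(rv/np.radians(120)).round(4),"F",np.round(s["force"],1),"M",np.round(s["moment"],2))
E
python3 -c "
import rig;print([ (k,getattr(rig,k)) for k in dir(rig) if not k.startswith('_') and not callable(getattr(rig,k))])"
```

```text
[('grip_point_offset', 0.0187)]
```

>>> move_arm:
  increments:
    - [[-0.86,-0.38,-0.11],[0,0,0],0]
    - [[-0.86,-0.38,-0.11],[0,0,0],0]
    - [[-0.86,-0.38,-0.11],[0,0,0],0]
    - [[-0.86,-0.38,-0.11],[0,0,0],0]
    - [[-0.86,-0.38,-0.11],[0,0,0],0]
    - [[-0.86,-0.38,-0.11],[0,0,0],0]
    - [[-0.86,-0.38,-0.11],[0,0,0],0]
    - [[-0.86,-0.38,-0.11],[0,0,0],0]
    - [[-0.86,-0.38,-0.11],[0,0,0],0]
    - [[-0.86,-0.38,-0.11],[0,0,0],0]
    - [[-0.86,-0.38,-0.11],[0,0,0],0]
    - [[-0.86,-0.38,-0.11],[0,0,0],0]
    - [[0,0,0],[0,0,0.055],0]
    - [[0,0,0],[0,0,0.055],0]
    - [[0,0,0],[0,0,0.055],0]
    - [[0,0,0],[0,0,0.055],0]
    - [[0,0,0],[0,0,0.055],0]
    - [[0,0,0],[0,0,0.055],0]
    - [[0,0,0],[0,0,0.055],0]
    - [[0,0,0],[0,0,0.055],0]

```text
time_s: 2.97
position: [0.4879, 0.3099, 0.2229]
tcp_rot: [[-0.202, 0.979, 0.0], [0.979, 0.202, 0.0], [0.0, 0.0, -1.0]]
force: [0.4, 0.0, -0.4]
opening: 1.0
grasp_force: 0.0
```

```bash
python3 go.py .489 .309 .22 -8
```

```text
t 2.97 p [0.4879 0.3099 0.2229] yang 11.67 shift [-0.037  0.029  0.097] after turn [-0.025  0.039  0.097] turn [ 0.     -0.      0.1639] F [ 0.4  0.  -0.4] M [-0.07  0.03 -0.01]
```

>>> move_arm:
  increments:
    - [[0,0,0],[0,0,0.0546],0]
    - [[0,0,0],[0,0,0.0546],0]
    - [[0,0,0],[0,0,0.0546],0]
    - [[-0.025,0.04,0.4],[0,0,0],0]
    - [[0,0,0.65],[0,0,0],0]
    - [[0,0,0.65],[0,0,0],0]
    - [[0,0,0.65],[0,0,0],0]
    - [[0,0,0.65],[0,0,0],0]
    - [[0,0,0.4],[0,0,0],0]
    - [[0,0,0.25],[0,0,0],0]
    - [[0,0,0],[0,0,0],0.5]
    - [[0,0,0],[0,0,0],0.8]
    - [[0,0,0],[0,0,0],1]
    - [[0,0,0],[0,0,0],1]
    - [[0,0,0],[0,0,0],1]
    - [[0,0,0],[0,0,0],1]
    - [[0,0,0],[0,0,0],1]
    - [[0,0,0],[0,0,0],1]

```text
time_s: 4.47
position: [0.4891, 0.3091, 0.1136]
tcp_rot: [[0.133, 0.991, 0.0], [0.991, -0.133, 0.0], [0.0, 0.0, -1.0]]
force: [-0.1, -0.5, -0.0]
opening: 0.478
grasp_force: 0.0
```

```bash
python3 go.py .489 .309 .23 -8; python3 -c "
from rig import *;s=read_state();print(s['opening']*87,s['grasp_force'])"
```

```text
t 4.47 p [0.4891 0.3091 0.1136] yang -7.65 shift [-2.000e-03 -3.000e-03 -3.879e+00] after turn [-3.000e-03 -5.000e-03 -3.879e+00] turn [ 0.0002 -0.0001  0.0029] F [-0.1 -0.5 -0. ] M [-0.11  0.04  0.06]
41.59737325395168 0.0
```

Fingers are slow; keep closing.

>>> move_arm:
  increments:
    - [[0,0,0],[0,0,0.003],1]
    - [[0,0,0],[0,0,0],1]
    - [[0,0,0],[0,0,0],1]
    - [[0,0,0],[0,0,0],1]
    - [[0,0,0],[0,0,0],1]
    - [[0,0,0],[0,0,0],1]
    - [[0,0,0],[0,0,0],1]
    - [[0,0,0],[0,0,0],1]
    - [[0,0,0],[0,0,0],1]

```text
time_s: 5.22
position: [0.489, 0.309, 0.1134]
tcp_rot: [[0.139, 0.99, -0.0], [0.99, -0.139, 0.0], [0.0, -0.0, -1.0]]
force: [-0.0, 0.4, -0.9]
opening: 0.007
grasp_force: 0.0
```

```bash
python3 go.py .489 .309 .23 -8; python3 -c "
from rig import *;s=read_state();print(s['opening']*87,s['grasp_force'])"
```

```text
t 5.22 p [0.489  0.309  0.1134] yang -8.01 shift [-1.000e-03 -1.000e-03 -3.888e+00] after turn [-1.000e-03 -1.000e-03 -3.888e+00] turn [-0.     -0.     -0.0001] F [-0.   0.4 -0.9] M [-0.09  0.08 -0.03]
0.619709326984327 0.0
```

```bash
python3 - <<'E'
from h import *
T=capture("top");S=capture("scene")
p=read_state()["position"]
print(proj(T,p),proj(S,p))
a=cv2.resize(T["img"][150:250,190:310],None,fx=3.3,fy=4,interpolation=cv2.INTER_CUBIC)
b=cv2.resize(S["img"][60:200,300:440],None,fx=2.84,fy=2.857,interpolation=cv2.INTER_CUBIC)
cv2.imwrite("pics/c1.png",np.hstack([a[:,:396],b[:400]])[:,:,::-1])
E
```

```text
[241.55694645 200.32700039] [363.05698863 128.0128641 ]
```

View pics/c1.png

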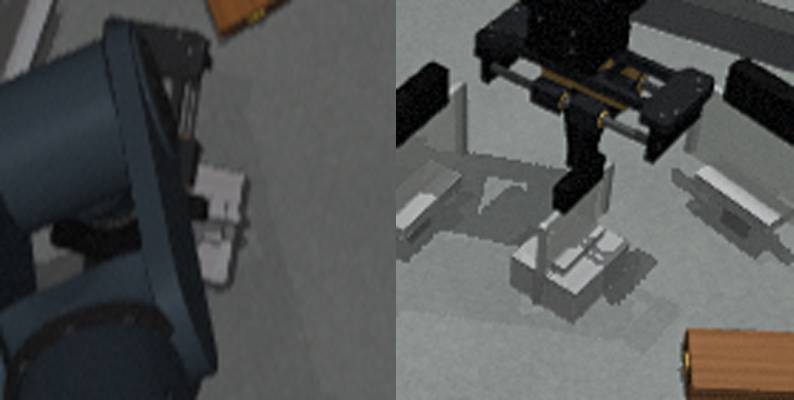

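```bash
python3 - <<'E'
from h import *
S=capture("scene"); s=read_state(); p=np.array(s["position"]); print(p)
x0,y0,k=325,85,8
a=cv2.resize(S["img"][y0:y0+70,x0:x0+90],None,fx=k,fy=k,interpolation=cv2.INTER_CUBIC)
a=np.clip(a.astype(float)*1.6+15,0,255).astype(np.uint8)
q=lambda X: tuple(int(v) for v in (proj(S,X)-[x0,y0]+.5)*k)
for dz in(0,.02,.04,.06): cv2.circle(a,q(p+[0,0,dz]),3,(255,0,0),-1)
yw=np.radians(-8);u=np.array([np.cos(yw),np.sin(yw),0]);v=np.array([-np.sin(yw),np.cos(yw),0])
for z in(.117,.147):
    P=[q(np.array([.489,.309,z])+i*.008*u+j*.032*v) for i,j in((-1,-1),(-1,1),(1,1),(1,-1))]
    cv2.polylines(a,[np.array(P)],True,(0,255,0) if z>.13 else (255,255,0),1)
cv2.imwrite("pics/c2.png",a[:,:,::-1])
E
```

```text
[0.48904705 0.3090187  0.11334247]
```

View pics/c2.png

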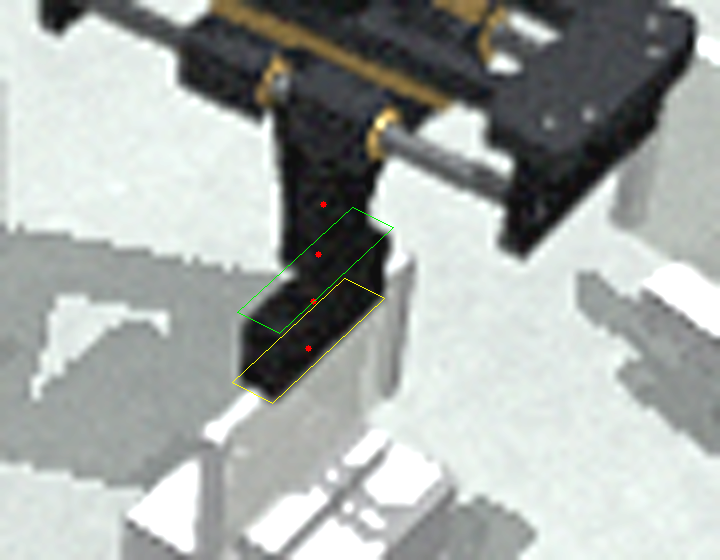

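The overlay shows the closed fingers coming down at the grip but not holding it. The gripper seems about 30 mm higher than the projected TCP (red dots). I'll lift clear and check the fingertip against its projection.

>>> move_arm:
  increments:
    - [[0,0,-0.4],[0,0,0],1]
    - [[0,0,-0.8],[0,0,0],1]
    - [[0,0,-0.8],[0,0,0],1]
    - [[0,0,-0.8],[0,0,0],1]
    - [[0,0,-0.6],[0,0,0],0.5]
    - [[0,0,0],[0,0,0],0]
    - [[0,0,0],[0,0,0],0]

```text
time_s: 5.95
position: [0.4896, 0.3092, 0.2162]
tcp_rot: [[0.139, 0.99, 0.002], [0.99, -0.139, 0.001], [0.001, 0.002, -1.0]]
force: [-0.8, -1.9, -0.4]
opening: 0.153
grasp_force: 0.0
```

```bash
cat >> h.py <<'E'
def full(c,box,th):
    x0,y0,x1,y1=box;k=8
    g=cv2.resize(c["img"][y0:y1,x0:x1].mean(2).astype(np.float32),None,fx=k,fy=k,interpolation=cv2.INTER_LINEAR)
    n,lab,st,ce=cv2.connectedComponentsWithStats((g<th).astype(np.uint8)); i=1+st[1:,4].argmax()
    m=mom(cv2.moments((lab==i).astype(np.uint8),True)); m[:2]=(m[:2]+.5)/k-.5+[x0,y0]; m[3]/=k*k; return m
E
python3 - <<'E'
from h import *
S=capture("scene"); s=read_state(); p=np.array(s["position"]); print(p, s["opening"])
x0,y0,k=305,55,6
a=cv2.resize(S["img"][y0:y0+95,x0:x0+130],None,fx=k,fy=k,interpolation=cv2.INTER_CUBIC)
a=np.clip(a.astype(float)*1.6+15,0,255).astype(np.uint8)
q=lambda X: tuple(int(v) for v in (proj(S,X)-[x0,y0]+.5)*k)
for dz in(0,.02,.04,.06): cv2.circle(a,q(p+[0,0,dz]),3,(255,0,0),-1)
w=s["opening"]*.0435;R=np.array(s["tcp_rot"])
for sg in(-1,1): cv2.circle(a,q(p+sg*w*R[:,1]),3,(0,0,255),-1)
yw=np.radians(-8);u=np.array([np.cos(yw),np.sin(yw),0]);v=np.array([-np.sin(yw),np.cos(yw),0])
for z,dx,dy,c in((.117,.008,.032,(255,255,0)),(.147,.008,.032,(0,255,0)),(.045,.04,.045,(255,0,255)),(.045,.015,.035,(0,255,255)),(.118,.0035,.055,(0,255,255)),(.057,.0035,.055,(0,255,255))):
    P=[q(np.array([.489,.309,z])+i*dx*u+j*dy*v) for i,j in((-1,-1),(-1,1),(1,1),(1,-1))]
    cv2.polylines(a,[np.array(P)],True,c,1)
cv2.imwrite("pics/c3.png",a[:,:,::-1])
E
```

```text
[0.48855969 0.30882557 0.21492412] 0.19374815986650668
```

View pics/c3.png

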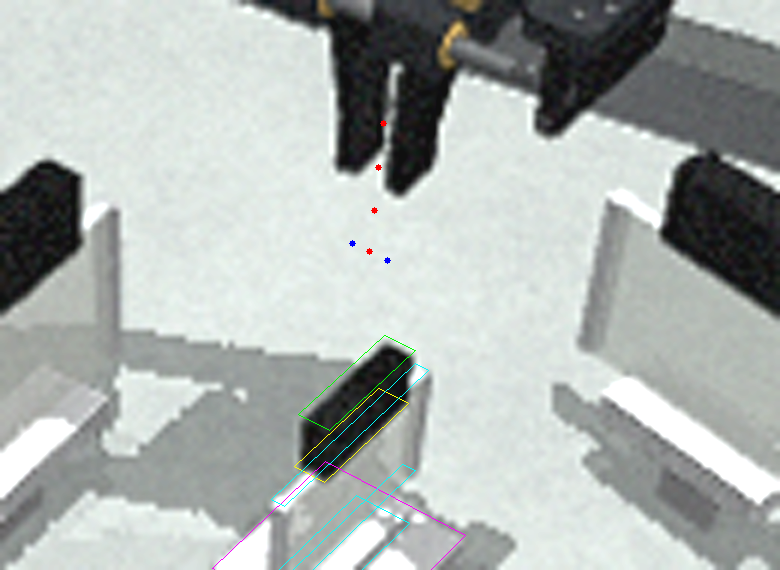

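The fitted guard wireframe matches the image (grip at crop ≈(357,410)). However, the true fingertips at ≈(377,181) sit about 34 mm higher than the reported TCP projects, at (370,251). So the fingers closed just above the grip, and I need to go about 34 mm lower.

>>> move_arm:
  increments:
    - [[0,0,0.2],[0,0,0],0]
    - [[0,0,0.3],[0,0,0],0]
    - [[0,0,0.3],[0,0,0],0]
    - [[0,0,0.3],[0,0,0],0]
    - [[0,0,0.3],[0,0,0],0]
    - [[0,0,0.3],[0,0,0],0]
    - [[0,0,0.3],[0,0,0],0]
    - [[0,0,0.3],[0,0,0],0]
    - [[0,0,0.3],[0,0,0],0]
    - [[0,0,0.3],[0,0,0],0]
    - [[0,0,0.1],[0,0,0],0]

```text
time_s: 6.92
position: [0.4882, 0.3087, 0.1236]
tcp_rot: [[0.139, 0.99, -0.002], [0.99, -0.139, -0.001], [-0.001, -0.002, -1.0]]
force: [0.1, -0.4, -0.4]
opening: 0.976
grasp_force: 0.0
```

```bash
python3 - <<'E'
from h import *
C=[capture("scene"),capture("top")]; s=read_state(); p=np.array(s["position"]); print(p, s["opening"], s["force"])
R=np.array(s["tcp_rot"]);w=s["opening"]*.0435; out=[]
for S,(x0,y0,wd,ht,k) in zip(C,((325,75,85,85,4.7),(200,160,85,85,4.7))):
    a=cv2.resize(S["img"][y0:y0+ht,x0:x0+wd],None,fx=k,fy=k,interpolation=cv2.INTER_CUBIC)
    a=np.clip(a.astype(float)*1.7+15,0,255).astype(np.uint8)
    q=lambda X: tuple(int(v) for v in (proj(S,X)-[x0,y0]+.5)*k)
    for sg in(-1,1):
        for dz in(.034,.064): cv2.circle(a,q(p+[0,0,dz]+sg*w*R[:,1]),3,(255,0,0) if dz<.05 else (0,0,255),-1)
    out.append(a)
cv2.imwrite("pics/c4.png",np.hstack(out)[:,:,::-1])
E
```

```text
[0.48853646 0.30881426 0.12449955] 0.9932559503968862 [-0.38536709 -0.03211052  1.05381988]
```

View pics/c4.png

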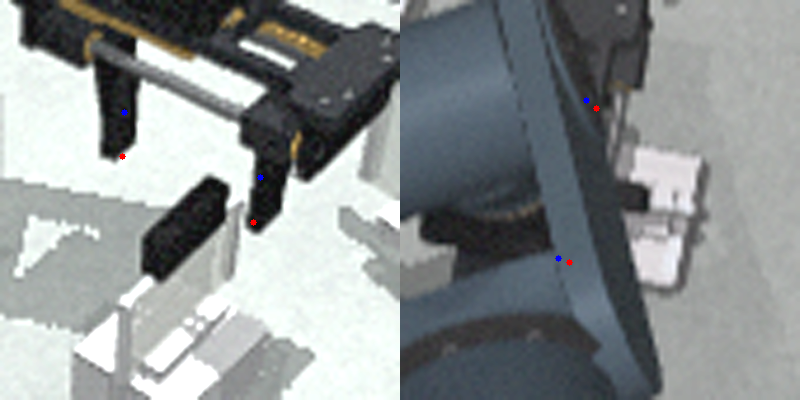

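With the 34 mm correction, the red dots fall on both fingertips and the fingers straddle the grip. Descending and closing.

>>> move_arm:
  increments:
    - [[0,0,0.2],[0,0,0],0]
    - [[0,0,0.3],[0,0,0],0]
    - [[0,0,0.3],[0,0,0],0]
    - [[0,0,0.3],[0,0,0],0]
    - [[0,0,0.25],[0,0,0],0]
    - [[0,0,0.1],[0,0,0],0.3]
    - [[0,0,0],[0,0,0],1]
    - [[0,0,0],[0,0,0],1]
    - [[0,0,0],[0,0,0],1]
    - [[0,0,0],[0,0,0],1]
    - [[0,0,0],[0,0,0],1]
    - [[0,0,0],[0,0,0],1]
    - [[0,0,0],[0,0,0],1]
    - [[0,0,0],[0,0,0],1]
    - [[0,0,0],[0,0,0],1]
    - [[0,0,0],[0,0,0],1]
    - [[0,0,0],[0,0,0],1]
    - [[0,0,0],[0,0,0],1]
    - [[0,0,0],[0,0,0],1]
    - [[0,0,0],[0,0,0],1]

```text
time_s: 8.68
position: [0.489, 0.309, 0.0818]
tcp_rot: [[0.139, 0.99, -0.0], [0.99, -0.139, -0.0], [-0.0, -0.0, -1.0]]
force: [-0.2, -0.0, 0.6]
opening: 0.179
grasp_force: 30.0
```

>>> move_arm:
  increments:
    - [[0,0,0],[0,0,0],1]
    - [[0,0,0],[0,0,0],1]
    - [[0,0,0],[0,0,0],1]
    - [[0,0,0],[0,0,0],1]

```text
time_s: 9.02
position: [0.489, 0.309, 0.0818]
tcp_rot: [[0.139, 0.99, -0.0], [0.99, -0.139, -0.0], [-0.0, -0.0, -1.0]]
force: [-0.6, 0.0, 0.4]
opening: 0.185
grasp_force: 30.0
```

```bash
python3 go.py .5744 -.126 .2 -2.55
```

```text
t 9.02 p [0.489  0.309  0.0818] yang -8.02 shift [-13.962   4.84   -3.938] after turn [-14.359   3.488  -3.938] turn [-0.      0.     -0.0456] F [-0.6  0.   0.4] M [-0.08  0.18 -0.04]
```

Gripped at 16 mm with 30 N. Lifting and carrying toward the switch.

>>> move_arm:
  increments:
    - [[0,0,-0.3],[0,0,0],1]
    - [[0,0,-0.7],[0,0,0],1]
    - [[0,0,-0.9],[0,0,0],1]
    - [[0,0,-0.9],[0,0,0],1]
    - [[0,0,-0.6],[0,0,0],1]
    - [[0,0,-0.2],[0,0,0],1]
    - [[-0.32,0.111,0],[0,0,0],1]
    - [[-0.56,0.194,0],[0,0,0],1]
    - [[-0.8,0.277,0],[0,0,0],1]
    - [[-0.8,0.277,0],[0,0,0],1]
    - [[-0.8,0.277,0],[0,0,0],1]
    - [[-0.8,0.277,0],[0,0,0],1]
    - [[-0.8,0.277,0],[0,0,0],1]
    - [[-0.8,0.277,0],[0,0,0],1]
    - [[-0.8,0.277,0],[0,0,0],1]
    - [[-0.8,0.277,0],[0,0,0],1]
    - [[-0.8,0.277,0],[0,0,0],1]
    - [[-0.8,0.277,0],[0,0,0],1]
    - [[-0.8,0.277,0],[0,0,0],1]
    - [[-0.8,0.277,0],[0,0,0],1]

```text
time_s: 10.68
position: [0.5511, -0.0192, 0.1878]
tcp_rot: [[0.14, 0.99, -0.005], [0.99, -0.14, 0.001], [-0.0, -0.005, -1.0]]
force: [-0.0, 0.5, -1.6]
opening: 0.179
grasp_force: 30.0
```

>>> move_arm:
  increments:
    - [[-0.8,0.277,0],[0,0,0],1]
    - [[-0.8,0.277,0],[0,0,0],1]
    - [[-0.8,0.277,0],[0,0,0],1]
    - [[-0.64,0.222,0],[0,0,0],1]
    - [[-0.32,0.111,0],[0,0,0],1]
    - [[-0.12,0.042,0],[0,0,0],1]
    - [[0,0,0],[0,0,-0.0228],1]
    - [[0,0,0],[0,0,-0.0228],1]
    - [[0,0,0],[0,0,0],1]
    - [[0,0,0],[0,0,0],1]

```text
time_s: 11.52
position: [0.5733, -0.1247, 0.1891]
tcp_rot: [[0.045, 0.999, -0.002], [0.999, -0.045, 0.001], [0.001, -0.002, -1.0]]
force: [0.4, 0.8, -1.4]
opening: 0.178
grasp_force: 30.0
```

```bash
python3 go.py .5744 -.126 .145 -2.55;  python3 - <<'E'
from h import *
C=[capture("scene"),capture("top")]; s=read_state(); p=np.array(s["position"]); print(p, s["opening"], s["grasp_force"])
yw=np.radians(-2.55);u=np.array([np.cos(yw),np.sin(yw),0]);v=np.array([-np.sin(yw),np.cos(yw),0]);out=[]
g=p-[0,0,.0368]
for S,off,(x0,y0,wd,ht,k) in zip(C,((.0018,-.0012,0),(-.0015,.0005,0)),((265,200,80,100,4.9),(360,130,80,100,4.9))):
    a=cv2.resize(S["img"][y0:y0+ht,x0:x0+wd],None,fx=k,fy=k,interpolation=cv2.INTER_CUBIC)
    a=np.clip(a.astype(float)*1.5+15,0,255).astype(np.uint8)
    q=lambda X: tuple(int(v) for v in (proj(S,X)-[x0,y0]+.5)*k)
    for z,dx,dy,c in((.102,.008,.032,(0,255,0)),(.073,.0035,.055,(0,255,255)),(0,.015,.035,(255,255,0)),(-.028,.002,.012,(255,0,0))):
        P=[q(g+off+[0,0,z]+i*dx*u+j*dy*v) for i,j in((-1,-1),(-1,1),(1,1),(1,-1))]
        cv2.polylines(a,[np.array(P)],True,c,1)
    out.append(a)
cv2.imwrite("pics/c5.png",np.hstack(out)[:,:,::-1])
E
```

```text
t 11.52 p [ 0.5733 -0.1247  0.1891] yang -2.57 shift [-0.042  0.04   1.471] after turn [-0.04   0.037  1.471] turn [-0.0009 -0.0005 -0.0002] F [ 0.4  0.8 -1.4] M [-0.09  0.07  0.02]
[ 0.57377052 -0.12500148  0.18946888] 0.18030846664124217 29.994810638017952
```

View pics/c5.png

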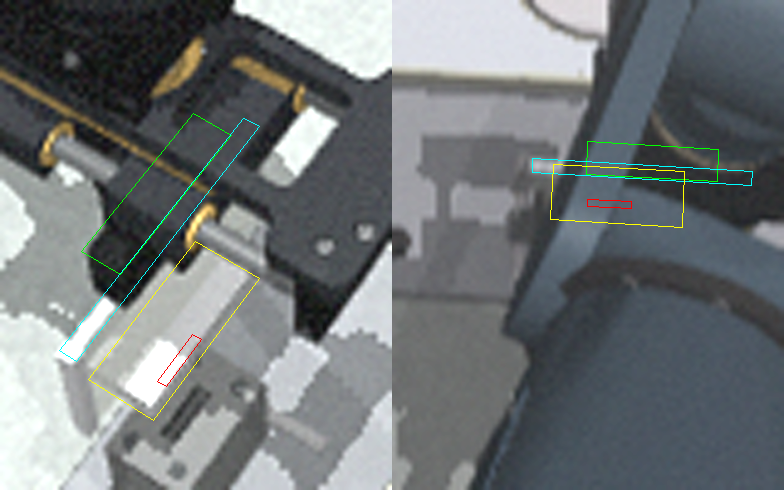

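The guard hangs upright over the switch. The scene view shows its wireframe matching the strip end at ≈(70,350), with the tongue just above the slot at ≈(185,415). Descending to 5 mm above the switch.

>>> move_arm:
  increments:
    - [[-0.03,0.025,0.2],[0,0,0],1]
    - [[0,0,0.35],[0,0,0],1]
    - [[0,0,0.35],[0,0,0],1]
    - [[0,0,0.35],[0,0,0],1]
    - [[0,0,0.15],[0,0,0],1]
    - [[0,0,0.05],[0,0,0],1]
    - [[0,0,0],[0,0,0],1]
    - [[0,0,0],[0,0,0],1]

```text
time_s: 12.28
position: [0.5753, -0.127, 0.1464]
tcp_rot: [[0.044, 0.999, 0.0], [0.999, -0.044, -0.0], [-0.0, 0.0, -1.0]]
force: [-0.4, 0.5, -1.9]
opening: 0.181
grasp_force: 30.0
```

```bash
python3 go.py .5744 -.126 .138 -2.55; python3 - <<'E'
from h import *
s=read_state(); p=np.array(s["position"])
S=capture("scene")
x0,y0,k=275,230,9
a=cv2.resize(S["img"][y0:y0+65,x0:x0+65],None,fx=k,fy=k,interpolation=cv2.INTER_CUBIC)
a=np.clip(a.astype(float)*1.5+15,0,255).astype(np.uint8)
cv2.imwrite("pics/c6.png",a[:,:,::-1])
E
```

```text
t 12.28 p [ 0.5753 -0.127   0.1464] yang -2.55 shift [ 0.031 -0.03   0.279] after turn [ 0.031 -0.03   0.279] turn [0.0001 0.     0.    ] F [-0.4  0.5 -1.9] M [-0.09  0.05 -0.03]
```

View pics/c6.png

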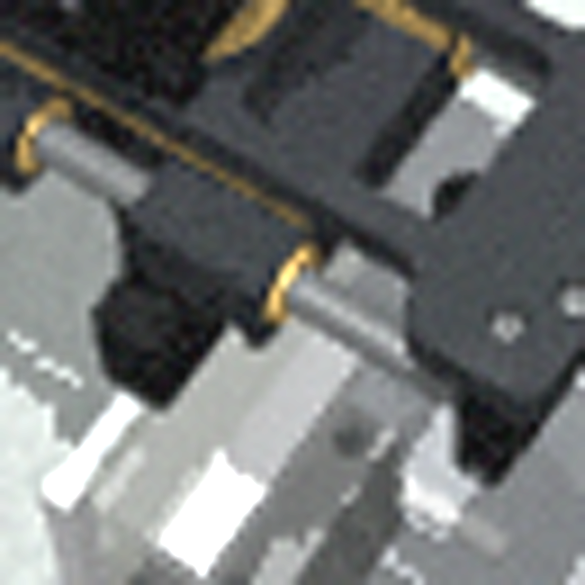

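The shoulder now hides the slot, so from here I go by feel. Correcting about 1 mm laterally and lowering in small steps.

>>> move_arm:
  increments:
    - [[0.031,-0.03,0.04],[0,0,0],1]
    - [[0,0,0.05],[0,0,0],1]
    - [[0,0,0.05],[0,0,0],1]
    - [[0,0,0.05],[0,0,0],1]
    - [[0,0,0.04],[0,0,0],1]
    - [[0,0,0.03],[0,0,0],1]
    - [[0,0,0.03],[0,0,0],1]
    - [[0,0,0],[0,0,0],1]
    - [[0,0,0],[0,0,0],1]

```text
time_s: 13.08
position: [0.5741, -0.1259, 0.1376]
tcp_rot: [[0.044, 0.999, -0.0], [0.999, -0.044, 0.0], [0.0, -0.0, -1.0]]
force: [0.6, -0.0, -2.3]
opening: 0.185
grasp_force: 30.0
```

```bash
python3 go.py .5744 -.126 .13 -2.55
```

```text
t 13.08 p [ 0.5741 -0.1259  0.1376] yang -2.54 shift [-0.003  0.009  0.253] after turn [-0.003  0.009  0.253] turn [-0.     -0.      0.0001] F [ 0.6 -0.  -2.3] M [-0.04  0.1  -0.04]
```

>>> move_arm:
  increments:
    - [[0,0,0.03],[0,0,0],1]
    - [[0,0,0.03],[0,0,0],1]
    - [[0,0,0.03],[0,0,0],1]
    - [[0,0,0.03],[0,0,0],1]
    - [[0,0,0],[0,0,0],1]

```text
time_s: 13.5
position: [0.574, -0.1258, 0.1338]
tcp_rot: [[0.044, 0.999, -0.0], [0.999, -0.044, 0.0], [0.0, -0.0, -1.0]]
force: [0.4, 0.1, -2.7]
opening: 0.185
grasp_force: 30.0
```

```bash
python3 go.py .5744 -.126 .1118 -2.55
```

```text
t 13.5 p [ 0.574  -0.1258  0.1338] yang -2.54 shift [-0.006  0.015  0.733] after turn [-0.006  0.015  0.733] turn [-0.0002 -0.0001  0.0001] F [ 0.4  0.1 -2.7] M [-0.02  0.09 -0.01]
```

The tongue is 6 mm below the mouth with no contact, so it is in the slot. Continuing to the cam.

>>> move_arm:
  increments:
    - [[0,0,0.05],[0,0,0],1]
    - [[0,0,0.05],[0,0,0],1]
    - [[0,0,0.05],[0,0,0],1]
    - [[0,0,0.05],[0,0,0],1]
    - [[0,0,0.05],[0,0,0],1]
    - [[0,0,0.05],[0,0,0],1]
    - [[0,0,0],[0,0,0],1]

```text
time_s: 14.08
position: [0.5739, -0.1258, 0.1246]
tcp_rot: [[0.044, 0.999, -0.001], [0.999, -0.044, 0.0], [0.0, -0.001, -1.0]]
force: [0.4, -0.5, -1.7]
opening: 0.181
grasp_force: 30.0
```

```bash
python3 go.py .5744 -.126 .1118 -2.55
```

```text
t 14.08 p [ 0.5739 -0.1258  0.1246] yang -2.54 shift [-0.007  0.018  0.428] after turn [-0.007  0.018  0.428] turn [-0.0003 -0.0001  0.0001] F [ 0.4 -0.5 -1.7] M [-0.08  0.06  0.  ]
```

Now pressing the cam slowly.

>>> move_arm:
  increments:
    - [[0,0,0.03],[0,0,0],1]
    - [[0,0,0.03],[0,0,0],1]
    - [[0,0,0.03],[0,0,0],1]
    - [[0,0,0.03],[0,0,0],1]
    - [[0,0,0.03],[0,0,0],1]
    - [[0,0,0.03],[0,0,0],1]
    - [[0,0,0.03],[0,0,0],1]
    - [[0,0,0.03],[0,0,0],1]
    - [[0,0,0.03],[0,0,0],1]
    - [[0,0,0.03],[0,0,0],1]
    - [[0,0,0],[0,0,0],1]

```text
time_s: 15.0
position: [0.5745, -0.126, 0.1172]
tcp_rot: [[0.044, 0.999, 0.001], [0.999, -0.044, -0.001], [-0.0, 0.001, -1.0]]
force: [-1.2, 0.1, 5.2]
opening: 0.177
grasp_force: 30.0
```

```bash
python3 go.py .5744 -.126 .1118 -2.55
```

```text
t 15.0 p [ 0.5745 -0.126   0.1172] yang -2.54 shift [ 0.    -0.002  0.18 ] after turn [ 0.    -0.002  0.18 ] turn [0.0005 0.0002 0.0001] F [-1.2  0.1  5.2] M [0.04 0.42 0.03]
```

>>> move_arm:
  increments:
    - [[0,0,0.03],[0,0,0],1]
    - [[0,0,0.03],[0,0,0],1]
    - [[0,0,0.03],[0,0,0],1]
    - [[0,0,0.03],[0,0,0],1]
    - [[0,0,0.03],[0,0,0],1]
    - [[0,0,0],[0,0,0],1]
    - [[0,0,0],[0,0,0],1]

```text
time_s: 15.58
position: [0.5745, -0.126, 0.1125]
tcp_rot: [[0.044, 0.999, 0.001], [0.999, -0.044, -0.0], [-0.0, 0.001, -1.0]]
force: [-0.6, 1.0, 5.8]
opening: 0.182
grasp_force: 30.0
```

```bash
python3 go.py .5744 -.126 .1118 -2.55
```

```text
t 15.58 p [ 0.5745 -0.126   0.1125] yang -2.54 shift [ 0.001 -0.003  0.023] after turn [ 0.001 -0.003  0.023] turn [0.0005 0.0002 0.0001] F [-0.6  1.   5.8] M [0.09 0.41 0.  ]
```

>>> move_arm:
  increments:
    - [[0,0,0.02],[0,0,0],1]
    - [[0,0,0.02],[0,0,0],1]
    - [[0,0,0.02],[0,0,0],1]
    - [[0,0,0],[0,0,0],1]
    - [[0,0,0],[0,0,0],1]

```text
time_s: 16.0
position: [0.5746, -0.126, 0.1118]
tcp_rot: [[0.044, 0.999, 0.001], [0.999, -0.044, -0.001], [-0.001, 0.001, -1.0]]
force: [-2.7, 0.6, 13.0]
opening: 0.178
grasp_force: 30.0
```

```bash
python3 go.py .5744 -.126 .1118 -2.55
```

```text
t 16.0 p [ 0.5746 -0.126   0.1118] yang -2.53 shift [ 0.001 -0.005 -0.   ] after turn [ 0.001 -0.005 -0.   ] turn [0.0007 0.0003 0.0001] F [-2.7  0.6 13. ] M [ 0.15  0.74 -0.02]
```

It stops at z=.1118 (the expected flush height) with force rising. One firmer press to confirm.

>>> move_arm:
  increments:
    - [[0,0,0.02],[0,0,0],1]
    - [[0,0,0.02],[0,0,0],1]
    - [[0,0,0.02],[0,0,0],1]
    - [[0,0,0.02],[0,0,0],1]
    - [[0,0,0],[0,0,0],1]
    - [[0,0,0],[0,0,0],1]

```text
time_s: 16.5
position: [0.5747, -0.1261, 0.1117]
tcp_rot: [[0.044, 0.999, 0.002], [0.999, -0.044, -0.001], [-0.001, 0.002, -1.0]]
force: [-6.2, 2.5, 23.8]
opening: 0.182
grasp_force: 30.0
```

```bash
python3 go.py .5744 -.126 .1118 -2.55
```

```text
t 16.5 p [ 0.5747 -0.1261  0.1117] yang -2.52 shift [ 0.003 -0.009 -0.003] after turn [ 0.003 -0.009 -0.003] turn [0.0011 0.0006 0.0003] F [-6.2  2.5 23.8] M [ 0.39  1.46 -0.02]
```

Firmly seated. Relaxing the press, opening, then lifting straight up.

>>> move_arm:
  increments:
    - [[0,0,-0.04],[0,0,0],1]
    - [[0,0,-0.04],[0,0,0],1]
    - [[0,0,-0.03],[0,0,0],1]
    - [[0,0,0],[0,0,0],1]
    - [[0,0,0],[0,0,0],1]
    - [[0,0,0],[0,0,0],0.7]
    - [[0,0,0],[0,0,0],0.4]
    - [[0,0,0],[0,0,0],0.2]
    - [[0,0,0],[0,0,0],0.2]
    - [[0,0,0],[0,0,0],0.2]
    - [[0,0,0],[0,0,0],0.2]
    - [[0,0,0],[0,0,0],0.2]
    - [[0,0,0],[0,0,0],0.2]
    - [[0,0,0],[0,0,0],0.2]
    - [[0,0,0],[0,0,0],0.2]
    - [[0,0,0],[0,0,0],0.2]
    - [[0,0,0],[0,0,0],0.2]
    - [[0,0,0],[0,0,0],0.2]

```text
time_s: 18.0
position: [0.5741, -0.1259, 0.1107]
tcp_rot: [[0.044, 0.999, 0.0], [0.999, -0.044, 0.0], [0.0, -0.0, -1.0]]
force: [-0.5, -0.3, 0.2]
opening: 0.796
grasp_force: 0.0
```

```bash
python3 go.py .5744 -.126 .1118 -2.55; python3 -c "
from rig import *;s=read_state();print(s['opening']*87,s['grasp_force'])"
```

```text
t 18.0 p [ 0.5741 -0.1259  0.1107] yang -2.54 shift [-0.004  0.009 -0.038] after turn [-0.004  0.009 -0.038] turn [-0. -0.  0.] F [-0.5 -0.3  0.2] M [-0.13  0.04 -0.03]
69.24919160260575 0.0
```

>>> move_arm:
  increments:
    - [[0,0,-0.3],[0,0,0],0.2]
    - [[0,0,-0.6],[0,0,0],0.2]
    - [[0,0,-0.8],[0,0,0],0.2]
    - [[0,0,-0.8],[0,0,0],0.2]
    - [[0,0,-0.8],[0,0,0],0.2]
    - [[0,0,-0.8],[0,0,0],0.2]
    - [[0,0,-0.5],[0,0,0],0.2]
    - [[0.4,0,0],[0,0,0],0.2]
    - [[0.8,0,0],[0,0,0],0.2]
    - [[0.9,0,0],[0,0,0],0.2]
    - [[0.9,0,0],[0,0,0],0.2]
    - [[0.9,0,0],[0,0,0],0.2]
    - [[0.9,0,0],[0,0,0],0.2]
    - [[0.9,0,0],[0,0,0],0.2]
    - [[0.9,0,0],[0,0,0],0.2]
    - [[0.7,0,0],[0,0,0],0.2]
    - [[0.3,0,0],[0,0,0],0.2]
    - [[0,0,0],[0,0,0],0.2]
    - [[0,0,0],[0,0,0],0.2]

```text
time_s: 19.58
position: [0.5837, 0.102, 0.2481]
tcp_rot: [[0.043, 0.999, -0.001], [0.999, -0.043, -0.001], [-0.001, -0.001, -1.0]]
force: [-0.5, -0.4, -0.0]
opening: 0.798
grasp_force: 0.0
```

```bash
python3 - <<'E'
from h import *
C=[capture("scene"),capture("top")]; g=np.array([.5744,-.126,.075])
yw=np.radians(-2.55);u=np.array([np.cos(yw),np.sin(yw),0]);v=np.array([-np.sin(yw),np.cos(yw),0]);out=[]
for S,off,(x0,y0,wd,ht,k) in zip(C,((.0018,-.0012,0),(-.0015,.0005,0)),((255,210,100,110,4),(350,120,100,110,4))):
    a=cv2.resize(S["img"][y0:y0+ht,x0:x0+wd],None,fx=k,fy=k,interpolation=cv2.INTER_CUBIC)
    a=np.clip(a.astype(float)*1.5+15,0,255).astype(np.uint8)
    q=lambda X: tuple(int(v) for v in (proj(S,X)-[x0,y0]+.5)*k)
    for z,dx,dy,c in((.102,.008,.032,(0,255,0)),(0,.015,.035,(255,255,0))):
        P=[q(g+off+[0,0,z]+i*dx*u+j*dy*v) for i,j in((-1,-1),(-1,1),(1,1),(1,-1))]
        cv2.polylines(a,[np.array(P)],True,c,1)
    out.append(a)
cv2.imwrite("pics/c7.png",np.hstack(out)[:,:,::-1]); print(read_state()["time_s"])
for c in C: print([ (l,np.round(px(c,pinpoint(c,l)[0]["xy"]),1)) for l in("ring_gauge","gauge_case","plug_gauge") if pinpoint(c,l)])
E
```

```text
19.6833
[('ring_gauge', array([269.4, 219.6])), ('gauge_case', array([421.6, 191.3])), ('plug_gauge', array([182.2, 321. ]))]
[('ring_gauge', array([356.6, 241.2])), ('gauge_case', array([259.1, 137.1])), ('plug_gauge', array([460. , 247.1]))]
```

View pics/c7.png

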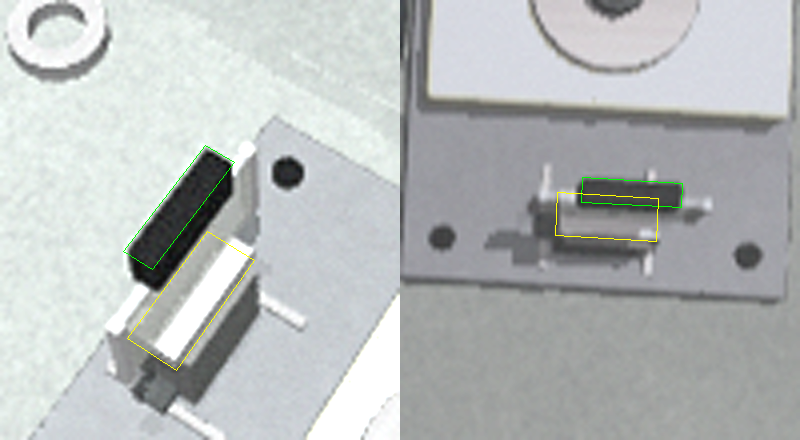

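The guard stands upright, and its grip and shoulder match the flush-seated wireframe in both views. The bystanders are where they were and the robot is clear, so I'm handing in.

```bash
python3 -c "
from rig import *;print(hand_in())"
```

```text
the job is handed in; nothing more can be done
None
```

The guard is in the interlock switch, pressed to a hard stop at the flush height (about 24 N) and left upright; the gauges and case are unmoved, and I handed the job in at about 20 s; a first grasp closed on nothing because the real fingertips sit about 34 mm above the reported TCP, which I corrected for.

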